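# Check a pendulum angle gauge on a sprung stud

## Robot

A 7-joint arm with a two-finger parallel gripper is mounted at the origin on a cart in front of the work surface, level with it; the furniture and walls round the work are solid. World frame = base frame: x ahead of the robot, y to its left, z up, the work surface at z = 0. Lengths are in m, angles in rad, forces in N, time in s.
With the tool pointing down it reaches from about 0.4 to 0.85 m from the base axis. Payload 10.4 kg.
Tool frame: the origin (TCP) lies between the finger pads, 19 mm behind the fingertips; this is the grasp point; z points along the fingers, y is the line along which they close (so a half turn about z gives the same grasp; the last joint's range is limited). The gripper opens to 85 mm and grips with 20 to 120 N. Pads are 22 mm wide; open, the fingers measure 114 mm over their backs; the gripper's body (76 mm by 85 mm) begins 54 mm behind the grasp point. The pads swing forward as they close: fully open they stand 13 mm farther back than shut.
Start: joints at [-1.354, 0.332, -0.065, 1.46, 0.022, 1.35, -0.088], TCP at [0.148, 0.607, 0.25] pointing down, gripper open.
Joint ranges: [-2.6, 2.6], [-0.5, 2.12], [-1.47, 1.34], [0.16, 2.42], [-1.27, 4.41], [0.06, 2.06], [-2.6, 2.6]. Speed limits (rad/s): [2.22, 2.22, 2.79, 2.79, 3.14, 3.14, 3.14].

## Interface

Orientations are given as a unit quaternion [x, y, z, w].
In Python, from workcell import manip, vision gives the robot as it stands (manip), with the cameras (vision).
- The arm moves only by the shell command python3 jog.py 'ROWS' [FORCE]. ROWS is rows parted by semicolons, their numbers by spaces, 1 to 20 of them, each of 7 numbers: a rotation vector rx, ry, rz in rad, then dx, dy, dz in m, then the opening from 0.0 (shut) to 1.0 (fully open); each row is the pose to reach, as a shift and turn from the pose commanded when the command began, along the tool's axes at that moment; what a row does not reach only later rows make up. A row lasts 1/8 s, in which the tool goes at most 0.0625 m and 0.188 rad, less where a joint would pass 70% of its speed; a pose out of reach is approached as far as the arm can. The fingers move at their own pace and stop on an object; FORCE is the grip in N (left out, the last holds). Time passes only in rows, so rows that do not move let the fingers close. It prints the time, the measured TCP pose, the force, the opening and the grip force at its end.
- manip.get_obs(): the state, without advancing time (a new reading comes with each control period).
- vision.camera(name): name is "side" or "top"; returns the picture (400x640x3 uint8, blue, green, red); there is no depth.
- vision.calibration(name): a dict with "fx", "fy", "cx", "cy" (pixels), "world_from_camera" (4x4, takes a point from camera to world coordinates). Camera axes: x right, y up, looking along -z (the intrinsics and any distortion apply to the point x, -y, -z); pixel columns grow to the right and rows downward; lengths in m; the calibration is good to about 2 mm. A picture is of the moment at which its call begins. calibration takes no time and is no camera call.
- manip.hand_in(): hands the job in; it is judged then, once.
The state is a dict: "clock": time; "joint_pos": joint angles; "joint_velocities": joint speeds; "tau": joint torques, N m; "position": TCP position; "ee_rot": TCP orientation; "ft_force": force on the tool from outside, world axes, zero at the start; "torque": the same for the moment, N m; "grip_width": opening from 0.0 (shut) to 1.0 (fully open); "grasp_force": force on a finger pad.
Only numpy, scipy, OpenCV 4.12 (cv2) and the standard library are available. Lean on these libraries where they do the work, as an engineer would, in place of code of your own. Each camera call takes 0.05 s, during which the arm holds its last target. There are 200 camera calls.

## Task

Slide the green wound roll straight up off the upright stud and stand it on its end on the worktop, clear of the test stand. Then take the pendulum angle gauge by its blue handle, gently set the middle of its foot on the brass stud so that the stud is pressed partly down into its spring (not to its stop), and rock the gauge until its swinging black pointer settles in line with the red mark on its dial. Finish holding it still like that in the gripper, on the stud, and leave the other things where they are.

Things in the scene. Friction and masses are not known exactly. Their poses are not given: they have to be found in the camera images.
- stand: fixed test stand: grey plate 100x100x12 mm on the worktop with a fixed steel collar (20 mm across, top 34 mm above the worktop) in its middle; the brass stud slides upright in the collar. Origin: centre of the plate's underside, on the stud's axis. Its x axis points away from the robot at yaw 0.
- stud (a joint): how far the brass stud is pressed down, m: 0 fully up, 0.016 at its stop; spring 600 N/m (it sinks about 0.3 mm by its own weight, and about 4 mm under the gauge's weight alone). Keep it between 0.0025 and 0.0135 while the gauge is held on it (aim for 0.008).
- stud_tip (a point): top of the stud's rounded, lopsided head (15 mm across, 58 mm above the worktop when the stud is up); moves with the stud.
- reel: green wound roll on a cardboard core, loose (about 70 g), at first on the stand's plate round collar and stud: 50 mm outside diameter, 52 mm high, bore 28 mm; its top is at 64 mm, 6 mm above the stud. Origin: centre of its lower end; z along its axis. The front strip of the worktop before the large centrifuge (about x 0.45, y 0.13) is free to put it on.
- gauge: pendulum angle gauge, loose (about 225 g), at first standing on the worktop: aluminium foot 30 (x) by 90 (y) by 8 mm; round dial 83 mm across, centred 48 mm above the underside, x from -18 to 11 mm; blue handle 22 (x) by 24 (y) mm, from 91 to 130 mm above the underside. Origin: centre of the foot's underside; z up; the dial looks along -x (toward the robot at yaw 0).
- gauge_foot (a point): centre of the underside of the gauge's foot, same axes as the gauge.
- gauge_grip (a point): point in the blue handle 115 mm above the foot's underside, where to put the TCP (fingers on either pair of sides).
- pointer (a joint): angle of the black pointer against the gauge, rad; 0 at the dial's top, positive toward the gauge's +y side (the left seen by the robot). A weight keeps it upright: it swings freely and settles in about 1.5 s. Turning the gauge by +a about its own x axis (top leaning to -y, to the right) raises the value by a.
- mark (a joint): angle of the red mark on the dial, rad, same zero and sense as the pointer, 0.14 to 0.36; stiff, stays as it is set. The pointer is on the mark when both values agree.
- pointer_tip (a point): tip of the black pointer, 26 mm from the dial's centre; its z axis points from the dial's centre to the tip.
- mark_tip (a point): inner end of the red mark, 26 mm from the dial's centre, 12 mm long outwards; its z axis points from the dial's centre to the mark.
- bottle_amber: amber bottle with black cap, 48 mm across, 92 tall, loose bystander, to be left where it is. Origin: centre of its underside.
- petri: petri dish, 59 mm across, 14 tall, loose bystander, to be left where it is. Origin: centre of its underside.
- vial: glass vial with white cap and pink filling, 22 mm across, 50 tall, loose bystander, to be left where it is. Origin: centre of its underside.
- timer: white bench timer, 64x66x18 mm, loose bystander, to be left where it is. Origin: centre of its underside.

How it is judged:
On the way, in this order (a step that is already met when the one before it is completed fails the run):
1. the roll stands on the worktop clear of the stand, let go (horizontal distance between reel and stand above 0.076 m and height (world z) of reel below 0.006 m and angle between reel's own z axis and vertical below 0.15 rad and contact force between reel and the fingers below 0.1 N), for 0.2 s.
2. the gauge, held, rests on the stud with the middle of its foot and presses it partly down (distance between gauge_foot and stud_tip below 0.018 m and value of joint stud between 0.0025 and 0.0135 m and contact force between gauge and the fingers above 2 N), for 0.2 s.
At the end, for the whole second after the job is handed in: The roll stands upright on the worktop, its axis more than 76 mm from the stand's; the gauge is gripped and still, the middle of its foot within 18 mm of the stud's tip, the stud pressed 2.5 to 13.5 mm down, and the settled pointer within 0.06 rad (3.4 degrees) of the mark (all of step 2 and horizontal distance between reel and stand above 0.076 m and height (world z) of reel below 0.006 m and angle between reel's own z axis and vertical below 0.15 rad and angle between the z axis of pointer_tip and the z axis of mark_tip, either way round below 0.06 rad and velocity of joint pointer between -0.4 and 0.4 rad/s and linear speed of each of gauge, reel below 0.02 m/s and height (world z) of gauge_foot above 0.035 m); the arm keeps its last pose, push and grip.
It fails at once if the gauge is rammed onto the stud (over 25 N) (contact force between gauge and stand above 25 N).
It fails at once if a bystander is shifted by more than 30 mm (distance of any of bottle_amber, petri, vial, timer from where it was at the start of the episode above 0.03 m).
It also fails if it takes over 61 s, if anything falls off the work surface, if the arm or the gripper's body presses on something with over 40 N, if the wrist force passes 120 N, or if a joint passes its speed limit or range.

## Working session

There is one attempt and no reset: what is moved stays moved. The work goes in short steps, Python scripts to look and compute and a shell command to move; the robot and the scene stay as the last step left them, time stands still between calls to the robot, and variables do not carry over. Pictures are saved under pics/ and viewed, at most 11 in all, crops included, and the job is handed in when it is done.

```bash
ls; mkdir -p pics; python3 - <<'E'
from workcell import manip, vision
import cv2,numpy as np
np.set_printoptions(precision=4,suppress=True)
o=manip.get_obs();print(o)
for n in("side","top"):
    cv2.imwrite(f"pics/{n}0.png",vision.camera(n));print(n,vision.calibration(n))
E
```

```text
jog.py
pics
workcell.py
{'clock': 0.0, 'joint_pos': array([-1.3536,  0.3328, -0.0647,  1.461 ,  0.0216,  1.3499, -0.0885]), 'joint_velocities': array([-0.0004, -0.0006,  0.0011, -0.0003, -0.    , -0.0004, -0.0006]), 'tau': array([ -0.    , -62.5469,   0.049 , -39.1598,   0.0162,   0.0102,
         0.    ]), 'position': array([0.1484, 0.6068, 0.2492]), 'ee_rot': array([ 0.1196,  0.9928, -0.0007, -0.0001]), 'ft_force': array([ 0.1353, -0.4099,  0.2917]), 'torque': array([ 0.0275, -0.0375,  0.0455]), 'grasp_force': 0.0, 'grip_width': 0.9971895978420723}
side {'fx': 431.45329488641545, 'fy': 431.45329488641545, 'cx': 323.17159434192035, 'cy': 201.83403067616183, 'world_from_camera': array([[ 0.898 ,  0.1491, -0.414 , -0.1015],
       [-0.4396,  0.3455, -0.829 , -1.4863],
       [ 0.0194,  0.9265,  0.3758,  0.6921],
       [ 0.    ,  0.    ,  0.    ,  1.    ]])}
top {'fx': 520.5729637221419, 'fy': 520.5729637221419, 'cx': 326.37385288198027, 'cy': 199.46387113679097, 'world_from_camera': array([[ 0.0245,  0.996 , -0.0865,  0.46  ],
       [-0.9997,  0.0245, -0.001 , -0.14  ],
       [ 0.0011,  0.0865,  0.9963,  1.7953],
       [ 0.    ,  0.    ,  0.    ,  1.    ]])}
```

View pics/side0.png

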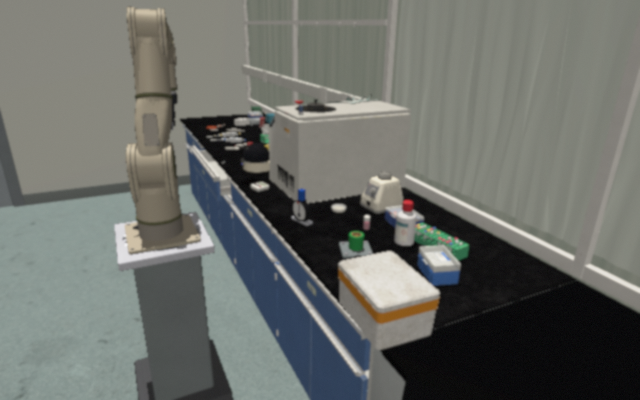

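View pics/top0.png

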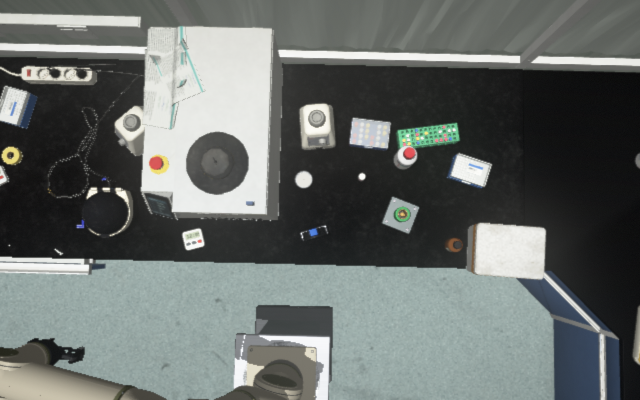

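```bash
cat > h.py <<'E'
from workcell import manip, vision
import cv2,numpy as np
from scipy.spatial.transform import Rotation as R
np.set_printoptions(precision=4,suppress=True)
def ray(n,u,v):
    c=vision.calibration(n);T=c["world_from_camera"]
    d=T[:3,:3]@np.array([(u-c["cx"])/c["fx"],-(v-c["cy"])/c["fy"],-1]);return T[:3,3],d
def at(n,u,v,z):
    o,d=ray(n,u,v);return o+d*(z-o[2])/d[2]
def proj(n,p):
    c=vision.calibration(n);T=c["world_from_camera"];q=T[:3,:3].T@(np.asarray(p)-T[:3,3])
    return np.array([c["cx"]+c["fx"]*q[0]/-q[2],c["cy"]-c["fy"]*q[1]/-q[2]])
E
python3 - <<'E'
from h import *
t=cv2.imread("pics/top0.png");s=cv2.imread("pics/side0.png")
a=cv2.resize(t[165:265,180:300+180],None,fx=2.66,fy=2.66,interpolation=cv2.INTER_CUBIC)
b=cv2.resize(s[180:270,280:400],None,fx=6,fy=6,interpolation=cv2.INTER_CUBIC)[:, :800]
b=cv2.resize(b,(400,300))
c=cv2.resize(s[185:230,285:320],(400,300*400//300//1),interpolation=cv2.INTER_CUBIC)[:300]
cv2.imwrite("pics/c0.png",np.vstack([a,np.zeros((0,a.shape[1],3),np.uint8)]) )
b=cv2.resize(s[180:270,280:400],(800,600),interpolation=cv2.INTER_CUBIC);cv2.imwrite("pics/c1.png",b)
for k,(u,v,z) in dict(reel=(402,214,.064),gauge=(314,232,.13),amber=(454,244,.09),vial=(362,177,.05),petri=(304,179,.014),timer=(193,239,.018),plc=(386,207,.012)).items(): print(k,at("top",u,v,z))
print(proj("top",[.45,.13,.05]))
E
```

```text
reel [ 0.5679 -0.3913  0.064 ]
gauge [ 0.4993 -0.1015  0.13  ]
amber [ 0.4724 -0.5585  0.09  ]
vial [ 0.6906 -0.2568  0.05  ]
petri [ 0.6835 -0.0595  0.014 ]
timer [0.4681 0.3122 0.018 ]
plc [ 0.5939 -0.3437  0.012 ]
[244.8518 245.6622]
```

View pics/c0.png

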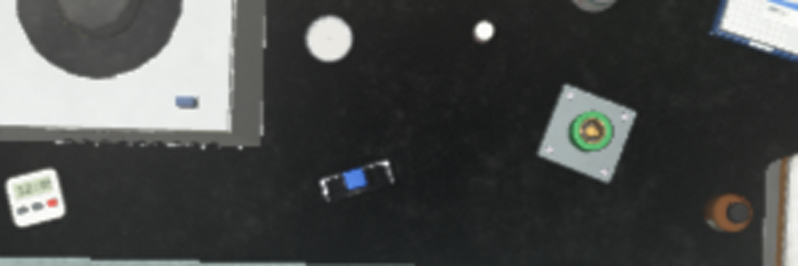

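View pics/c1.png

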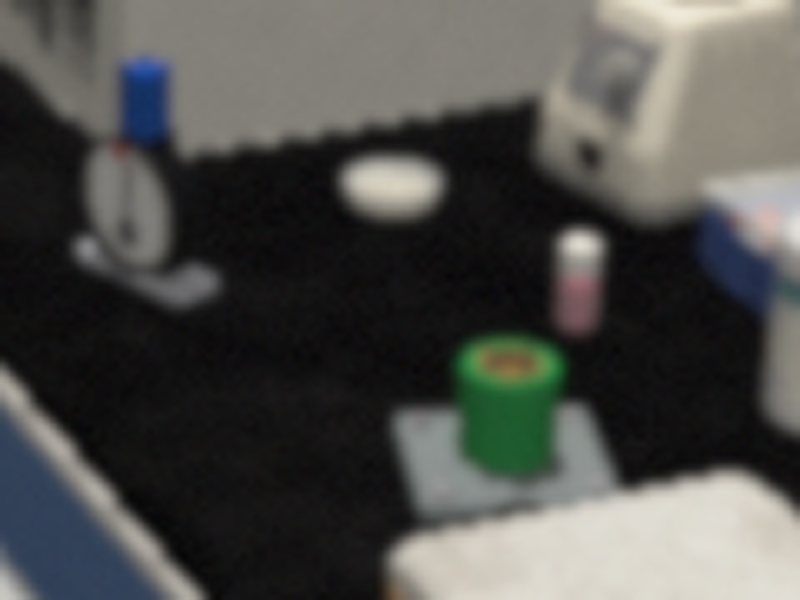

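```bash
python3 - <<'E'
from h import *
from scipy.optimize import least_squares
im={n:cv2.imread(f"pics/{n}0.png") for n in("top","side")}
def cen(n,lo,hi,box):
    x0,y0,x1,y1=box;h=cv2.cvtColor(im[n][y0:y1,x0:x1],cv2.COLOR_BGR2HSV);m=cv2.inRange(h,lo,hi)
    k,l,st,c=cv2.connectedComponentsWithStats(m);i=1+np.argmax(st[1:,4])
    p=cv2.findNonZero((l==i).astype(np.uint8));hu=cv2.convexHull(p);M=cv2.moments(hu)
    return np.array([M['m10']/M['m00']+x0,M['m01']/M['m00']+y0]),st[i]
def hc(n,P):
    hu=cv2.convexHull(np.array([proj(n,p) for p in P],np.float32));M=cv2.moments(hu);return np.array([M['m10'],M['m01']])/M['m00']
g=((45,80,40),(80,255,255));b=((105,110,60),(130,255,255))
reel={"top":cen("top",*g,(380,195,425,235)),"side":cen("side",*g,(340,225,375,260))}
blu={"top":cen("top",*b,(300,220,330,245)),"side":cen("side",*b,(290,185,312,206))}
print(reel,blu)
a=np.linspace(0,6.28,40)
cyl=lambda x,y:[[x+.025*np.cos(t),y+.025*np.sin(t),z] for t in a for z in(.012,.064)]
yaw=.28;c,s=np.cos(yaw),np.sin(yaw)
box=lambda x,y:[[x+c*i*.011-s*j*.012,y+s*i*.011+c*j*.012,z] for i in(-1,1) for j in(-1,1) for z in(.091,.13)]
for nm,mod,me in(("reel",cyl,reel),("gauge",box,blu)):
    for ns in(("top",),("side",),("top","side")):
        r=least_squares(lambda q:np.concatenate([hc(n,mod(*q))-me[n][0] for n in ns]),[.55,-.2]);print(nm,ns,r.x,r.fun)
# foot ends
t=im["top"][222:245,295:333];m=(cv2.cvtColor(t,cv2.COLOR_BGR2HSV)[...,2]>100)&(cv2.cvtColor(t,cv2.COLOR_BGR2HSV)[...,1]<80)
v,u=np.nonzero(m);L=u<19
A=at("top",u[L].mean()+295,v[L].mean()+222,.008);B=at("top",u[~L].mean()+295,v[~L].mean()+222,.008)
print(A,B,(A+B)/2,np.hypot(*(A-B)[:2]),np.arctan2(-(A-B)[0],(A-B)[1]),L.sum(),(~L).sum())
E
```

```text
{'top': (array([401.6509, 214.0661]), array([ 14,  12,  16,  15, 113], dtype=int32)), 'side': (array([355.8828, 239.5495]), array([  8,   5,  17,  21, 266], dtype=int32))} {'top': (array([312.9907, 231.81  ]), array([ 9,  8,  9,  9, 63], dtype=int32)), 'side': (array([301.245 , 194.5613]), array([ 8,  4,  7, 12, 70], dtype=int32))}Traceback (most recent call last):
  File "<stdin>", line 21, in <module>
    return func(*args, **kwargs)
    result = trf(vector_fun.fun, vector_fun.jac, x0, f0, J0, lb, ub, ftol, xtol,
                 gtol, max_nfev, x_scale, loss_function, tr_solver,
                 tr_options.copy(), verbose, callback=callback_wrapped)
    return trf_no_bounds(
        fun, jac, x0, f0, J0, ftol, xtol, gtol, max_nfev, x_scale,
        loss_function, tr_solver, tr_options, verbose, callback=callback)
    J = jac(x)
    self._update_jac()
    ~~~~~~~~~~~~~~~~^^
    self.J = self.jac_wrapped(xp_copy(self.x), f0=self.f)
             ~~~~~~~~~~~~~~~~^^^^^^^^^^^^^^^^^^^^^^^^^^^^
    J, dct = approx_derivative(
             ~~~~~~~~~~~~~~~~~^
        self.fun,
        ^^^^^
[... 323 characters left out ...]
^^^
                             mf)
                             ^^^
    df = [f_eval - f0 for f_eval in f_evals]
                                    ^^^^^^^
    f = np.atleast_1d(self.fun(x, *self.args, **self.kwargs))
                      ~~~~~~~~^^^^^^^^^^^^^^^^^^^^^^^^^^^^^^
    return np.atleast_1d(self.fun(x))
                         ~~~~~~~~^^^
    return self.f(x, *self.args, **self.kwargs)
           ~~~~~~^^^^^^^^^^^^^^^^^^^^^^^^^^^^^^
  File "<stdin>", line 21, in <lambda>
  File "<stdin>", line 10, in hc
  File "h.py", line 11, in proj
    c=vision.calibration(n);T=c["world_from_camera"];q=T[:3,:3].T@(np.asarray(p)-T[:3,3])
ValueError: time passes only in moves, steps and waits
```

```bash
sed -i 's/^def ray/C={n:vision.calibration(n) for n in("top","side")}\ndef ray/; s/c=vision.calibration(n);/c=C[n];/' h.py
cat >> h.py <<'E'
def move(target,y_dir=None,q=None):
    """print rotvec + shift in tool axes from present measured pose to target TCP; y_dir: wanted tool y heading (rad), tool down; q: Rotation"""
    o=manip.get_obs();r=R.from_quat(o["ee_rot"])
    if q is None:
        c,s=np.cos(y_dir),np.sin(y_dir);q=R.from_matrix(np.array([[-c*0+s*-1*-1*0 + -s*-1*0 + -s*-1*0 + (-s), c,0],[c,s,0],[0,0,-1]]) if False else np.column_stack([np.cross([c,s,0],[0,0,-1]),[c,s,0],[0,0,-1]]))
    print("rows",(r.inv()*q).as_rotvec(),r.inv().apply(np.asarray(target)-o["position"]))
E
python3 - <<'E'
import re
s=open('h.py').read()
s=re.sub(r'c,s=np.cos\(y_dir\).*','y=np.array([np.cos(y_dir),np.sin(y_dir),0]);z=np.array([0,0,-1]);q=R.from_matrix(np.column_stack([np.cross(y,z),y,z]))',s)
open('h.py','w').write(s)
E
python3 - <<'E'
from h import *
from scipy.optimize import least_squares
im={n:cv2.imread(f"pics/{n}0.png") for n in("top","side")}
def hc(n,P):
    hu=cv2.convexHull(np.array([proj(n,p) for p in P],np.float32));M=cv2.moments(hu);return np.array([M['m10'],M['m01']])/M['m00']
reel={"top":(401.65,214.07),"side":(355.88,239.55)};blu={"top":(312.99,231.81),"side":(301.25,194.56)}
a=np.linspace(0,6.28,40)
cyl=lambda x,y:[[x+.025*np.cos(t),y+.025*np.sin(t),z] for t in a for z in(.012,.064)]
yaw=.28;c,s=np.cos(yaw),np.sin(yaw)
box=lambda x,y:[[x+c*i*.011-s*j*.012,y+s*i*.011+c*j*.012,z] for i in(-1,1) for j in(-1,1) for z in(.091,.13)]
for nm,mod,me in(("reel",cyl,reel),("gauge",box,blu)):
    for ns in(("top",),("side",),("top","side")):
        r=least_squares(lambda q:np.concatenate([hc(n,mod(*q))-me[n] for n in ns]),[.55,-.2],diff_step=1e-2);print(nm,ns,r.x,r.fun)
t=im["top"][222:245,295:333];h=cv2.cvtColor(t,cv2.COLOR_BGR2HSV);m=(h[...,2]>100)&(h[...,1]<80)
v,u=np.nonzero(m);L=u<19
A=at("top",u[L].mean()+295,v[L].mean()+222,.008);B=at("top",u[~L].mean()+295,v[~L].mean()+222,.008)
print(A,B,(A+B)/2,np.hypot(*(A-B)[:2]),np.arctan2(-(A-B)[0],(A-B)[1]),L.sum(),(~L).sum())
E
```

```text
reel ('top',) [ 0.5691 -0.3934] [-0.  0.]
reel ('side',) [ 0.5725 -0.3863] [-0.  0.]
reel ('top', 'side') [ 0.5694 -0.392 ] [-0.4193 -0.1129  0.0719  0.8985]
gauge ('top',) [ 0.5002 -0.0979] [-0.  0.]
gauge ('side',) [ 0.4957 -0.106 ] [-0.  0.]
gauge ('top', 'side') [ 0.4995 -0.0985] [ 0.1755  0.2156  0.1428 -0.8076]
[ 0.4935 -0.0567  0.008 ] [ 0.5196 -0.1331  0.008 ] [ 0.5065 -0.0949  0.008 ] 0.08066276866124786 0.32923730567684495 17 12
```

```bash
python3 jog.py '0 0 0.9 -0.414 -0.42 0 1;0 0 0.9 -0.414 -0.42 0 1;0 0 0.9 -0.414 -0.42 0 1;0 0 0.9 -0.414 -0.42 0 1;0 0 0.9 -0.414 -0.42 0 1;0 0 0.9 -0.414 -0.42 0 1;0 0 0.9 -0.414 -0.42 0 1;0 0 0.9 -0.414 -0.42 0 1;0 0 1.93 -0.646 -0.87 0 1;0 0 1.93 -0.646 -0.87 0 1;0 0 1.93 -0.646 -0.87 0 1;0 0 1.93 -0.646 -0.87 0 1;0 0 1.93 -0.646 -0.87 0 1;0 0 1.93 -0.646 -0.87 0 1;0 0 1.93 -0.646 -0.87 0 1;0 0 1.93 -0.646 -0.87 0 1;0 0 1.93 -0.646 -0.87 0.05 1;0 0 1.93 -0.646 -0.87 0.1 1' 40; python3 -c "
from h import *
move([.569,-.392,.045],-.6); print(manip.get_obs()['joint_pos'])"
```

```text
clock: 2.35
position: [0.5675, -0.3874, 0.1649]
ee_rot: [0.885, 0.466, 0.0, 0.002]
ft_force: [1.0, 0.8, 0.4]
grip_width: 1.002
grasp_force: 0.0
rows [ 0.0031  0.0011 -0.001 ] [-0.0028  0.0035  0.12  ]
[-0.002   0.6352  0.8054  1.4203 -0.4624  1.2777  0.2359]
```

```bash
python3 jog.py '0 0 0 -0.001 0.001 0.04 1;0 0 0 -0.001 0.001 0.075 1;0 0 0 -0.001 0.001 0.085 1;0 0 0 -0.001 0.001 0.085 1'; python3 -c "
from h import *
move([.569,-.392,.045],-.6);cv2.imwrite('pics/top1.png',cv2.resize(vision.camera('top')[170:260,340:460],(800,600),interpolation=cv2.INTER_CUBIC))"
```

```text
clock: 2.85
position: [0.5674, -0.3849, 0.0804]
ee_rot: [0.884, 0.467, -0.0, -0.0]
ft_force: [0.6, -0.2, -0.2]
grip_width: 0.998
grasp_force: 0.0
rows [-0.0003  0.0001  0.0012] [-0.0049  0.0053  0.0354]
```

```bash
python3 jog.py '0 0 0 -0.005 0.005 0.01 1;0 0 0 -0.005 0.005 0.03 1;0 0 0 -0.005 0.005 0.03 1'; python3 -c "
from h import *
move([.569,-.392,.045],-.6)"
```

```text
clock: 3.28
position: [0.5677, -0.3911, 0.0478]
ee_rot: [0.884, 0.467, -0.001, -0.001]
ft_force: [-0.6, 0.1, -0.3]
grip_width: 1.0
grasp_force: 0.0
rows [-0.0034 -0.      0.0008] [0.     0.0016 0.0028]
```

Close on the roll, gently, and look at the force while closing.

```bash
python3 jog.py '0 0 0 0 0.001 0.002 0.5;0 0 0 0 0.001 0.002 0.4;0 0 0 0 0.001 0.002 0.3;0 0 0 0 0.001 0.002 0.3;0 0 0 0 0.001 0.002 0.3;0 0 0 0 0.001 0.002 0.3;0 0 0 0 0.001 0.002 0.3' 30
```

```text
clock: 4.15
position: [0.5697, -0.3926, 0.0485]
ee_rot: [0.884, 0.467, 0.0, 0.0]
ft_force: [0.4, 0.6, 4.9]
grip_width: 0.569
grasp_force: 32.3
```

```bash
python3 jog.py '0 0 0 0 0 -0.03 0.3;0 0 0 0 0 -0.07 0.3;0 0 0 0 0 -0.085 0.3;0 0 0 0 0 -0.085 0.3;0 0 0 0.03 -0.06 -0.085 0.3;0 0 0 0.05 -0.11 -0.085 0.3;0 0 0 0.063 -0.151 -0.085 0.3;0 0 0 0.063 -0.151 -0.085 0.3;0 0 0 0.063 -0.151 -0.05 0.3;0 0 0 0.063 -0.151 -0.02 0.3;0 0 0 0.063 -0.151 0 0.3;0 0 0 0.063 -0.151 0.003 0.3;0 0 0 0.063 -0.151 0.003 0.3'; python3 -c "
from h import *
move([.48,-.255,.0365],-.6)
cv2.imwrite('pics/s2.png',cv2.resize(vision.camera('side')[180:270,280:400],(800,600),interpolation=cv2.INTER_CUBIC))"
```

```text
clock: 5.78
position: [0.4805, -0.2558, 0.0455]
ee_rot: [0.884, 0.467, 0.0, 0.0]
ft_force: [-0.7, -0.8, -0.5]
grip_width: 0.567
grasp_force: 31.9
rows [0.0004 0.0002 0.0007] [ 0.0004 -0.0009  0.009 ]
```

View pics/s2.png

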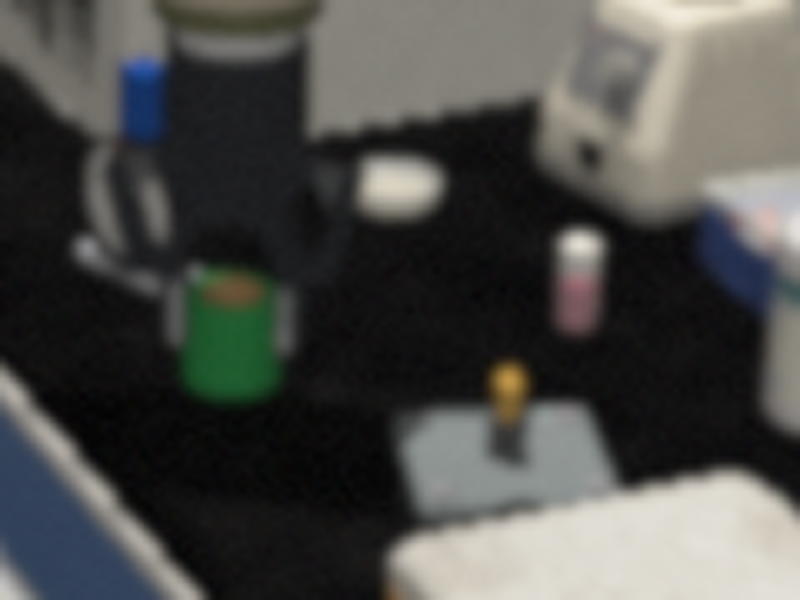

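The roll is off the stud and upright in the fingers; the stud's head shows at crop (509,378). I'll lower it until it touches.

```bash
python3 jog.py '0 0 0 0 0 0.004 0.3;0 0 0 0 0 0.007 0.3;0 0 0 0 0 0.009 0.3;0 0 0 0 0 0.009 0.3'
```

```text
clock: 6.32
position: [0.4804, -0.2553, 0.0364]
ee_rot: [0.884, 0.467, 0.0, -0.0]
ft_force: [-1.3, 2.1, 4.1]
grip_width: 0.568
grasp_force: 32.5
```

```bash
python3 jog.py '0 0 0 0 0 0 0.7;0 0 0 0 0 0 0.85;0 0 0 0 0 0 1;0 0 0 0 0 0 1;0 0 0 0 0 -0.03 1;0 0 0 0 0 -0.08 1;0 0 0 0 0 -0.14 1;0 0 0 0 0 -0.18 1;0 0 0 0 0 -0.18 1'; python3 - <<'E'
from h import *
move([.5,-.098,.20],.3+np.pi/2);move([.5,-.098,.20],.3-np.pi/2)
for n in("side","top"): cv2.imwrite(f"pics/{n}3.png",vision.camera(n))
b=cv2.resize(cv2.imread("pics/side3.png")[180:270,280:400],(800,600),interpolation=cv2.INTER_CUBIC);cv2.imwrite("pics/c3.png",b)
im=cv2.imread("pics/top3.png")
h=cv2.cvtColor(im,cv2.COLOR_BGR2HSV)
m=cv2.inRange(h[190:240,380:425],(12,110,90),(30,255,255));print("stud top",m.sum()//255,cv2.findNonZero(m).mean((0,1))+[380,190], at("top",*(cv2.findNonZero(m).mean((0,1))+[380,190]),.052))
h=cv2.cvtColor(cv2.imread("pics/side3.png"),cv2.COLOR_BGR2HSV)
m=cv2.inRange(h[225:262,340:375],(12,110,90),(30,255,255));p=cv2.findNonZero(m).reshape(-1,2)+[340,225];print("stud side",len(p),p.mean(0),p.min(0),p.max(0),at("side",p[:,0].mean(),p[:,1].min()+3,.052))
E
```

```text
clock: 7.45
position: [0.4816, -0.2561, 0.219]
ee_rot: [0.884, 0.467, 0.002, 0.001]
ft_force: [1.5, -0.0, -0.1]
grip_width: 1.001
grasp_force: 0.0
rows [ 0.0051  0.0047 -2.4698] [ 0.1409 -0.074   0.019 ]
rows [ 0.0037 -0.004   0.6718] [ 0.1409 -0.074   0.019 ]
stud top 10 [401.8 214. ] [ 0.5686 -0.3924  0.052 ]
stud side 33 [355.8485 238.0909] [354 235] [358 242] [ 0.5634 -0.4004  0.052 ]
```

View pics/c3.png

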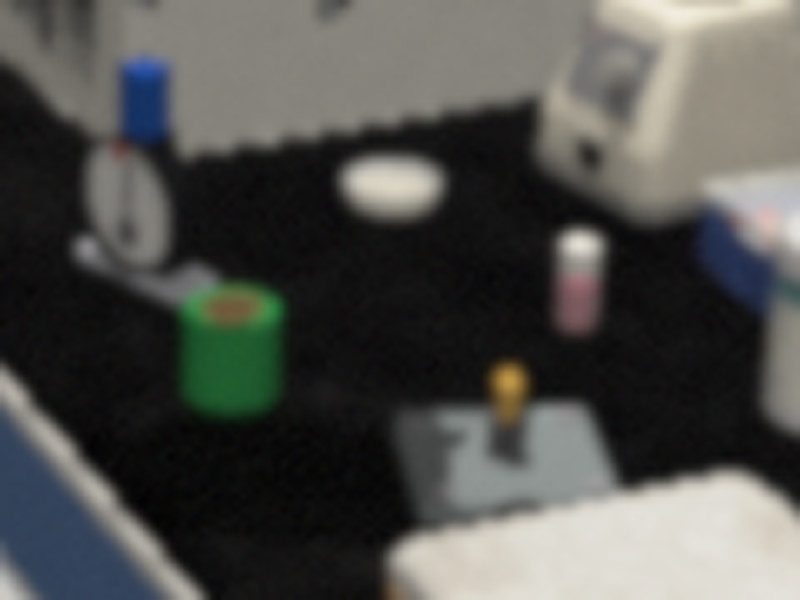

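```bash
python3 jog.py '0 0 0.17 0.05 -0.03 0.01 1;0 0 0.34 0.1 -0.05 0.02 1;0 0 0.51 0.141 -0.074 0.02 1;0 0 0.672 0.141 -0.074 0.02 1;0 0 0.672 0.141 -0.074 0.02 1;0 0 0.672 0.141 -0.074 0.02 1'; python3 -c "
from h import *
move([.5,-.098,.115],.3-np.pi/2)"
```

```text
clock: 8.3
position: [0.4982, -0.098, 0.1956]
ee_rot: [0.989, 0.151, -0.001, 0.0]
ft_force: [0.3, -0.3, -0.4]
grip_width: 0.999
grasp_force: 0.0
rows [0.0002 0.0011 0.0029] [0.0018 0.0005 0.0806]
```

```bash
python3 jog.py '0 0 0 0.002 0 0.03 1;0 0 0 0.002 0 0.06 1;0 0 0 0.002 0 0.08 1;0 0 0 0.002 0 0.08 1;0 0 0 0.002 0 0.08 0.5;0 0 0 0.002 0 0.08 0.3;0 0 0 0.002 0 0.08 0.1;0 0 0 0.002 0 0.08 0.1;0 0 0 0.002 0 0.08 0.1;0 0 0 0.002 0 0.08 0.1;0 0 0 0.002 0 0.08 0.1' 70
```

```text
clock: 9.68
position: [0.5009, -0.0966, 0.1165]
ee_rot: [0.989, 0.149, 0.0, -0.0]
ft_force: [0.2, -0.2, 5.4]
grip_width: 0.273
grasp_force: 69.4
```

```bash
python3 jog.py '0 0 0 0 0 -0.04 0.1;0 0 0 0 0 -0.09 0.1;0 0 0 0 0 -0.14 0.1;0 0 -0.08 -0.04 0.04 -0.17 0.1;0 0 -0.16 -0.08 0.08 -0.2 0.1;0 0 -0.25 -0.12 0.12 -0.23 0.1;0 0 -0.33 -0.16 0.16 -0.25 0.1;0 0 -0.41 -0.2 0.2 -0.28 0.1;0 0 -0.49 -0.24 0.24 -0.3 0.1;0 0 -0.57 -0.28 0.28 -0.33 0.1;0 0 -0.65 -0.32 0.32 -0.35 0.1;0 0 -0.73 -0.36 0.36 -0.37 0.1;0 0 -0.8 -0.4 0.4 -0.384 0.1;0 0 -0.86 -0.43 0.44 -0.384 0.1;0 0 -0.915 -0.46 0.468 -0.384 0.1;0 0 -0.915 -0.46 0.468 -0.384 0.1;0 0 -0.915 -0.46 0.468 -0.384 0.1;0 0 -0.915 -0.46 0.468 -0.384 0.1'; python3 - <<'E'
from h import *
move([.2,-.68,.5],-.355)
o=manip.get_obs();print(o["joint_pos"],o["ft_force"])
p=o["position"]-[0,0,.0685];u,v=proj("side",p);print(u,v)
im=vision.camera("side");cv2.imwrite("pics/side4.png",im)
u,v=int(u),int(v);cv2.imwrite("pics/c4.png",cv2.resize(im[max(v-45,0):v+45,u-60:u+60],(800,600),interpolation=cv2.INTER_CUBIC))
E
```

```text
clock: 11.92
position: [0.1958, -0.6818, 0.4973]
ee_rot: [0.823, 0.568, 0.0, -0.002]
ft_force: [0.4, 0.9, -2.1]
grip_width: 0.269
grasp_force: 70.0
rows [-0.0034 -0.0024 -0.0066] [ 0.0032  0.0033 -0.0027]
[ 0.9259  0.7172  0.9697  0.5699 -0.6435  2.0235  1.0818] [ 0.3956  0.9091 -2.1162]
278.62882473255945 163.808499310681
```

View pics/c4.png

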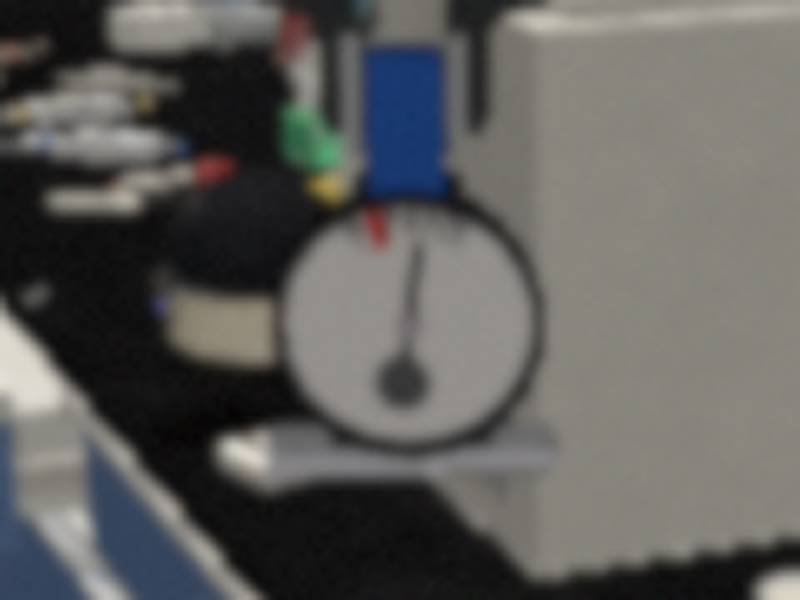

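```bash
python3 jog.py '0 0 0 0 0 0 0.1;0 0 0 0 0 0 0.1;0 0 0 0 0 0 0.1;0 0 0 0 0 0 0.1;0 0 0 0 0 0 0.1;0 0 0 0 0 0 0.1;0 0 0 0 0 0 0.1;0 0 0 0 0 0 0.1;0 0 0 0 0 0 0.1;0 0 0 0 0 0 0.1;0 0 0 0 0 0 0.1;0 0 0 0 0 0 0.1'; cat > m.py <<'E'
from h import *
def measure(name,N=3,save=None):
    """rectify the dial plane to 10 px/mm-ish patch aligned with gauge axes; return mark angle, pointer angle"""
    o=manip.get_obs();r=R.from_quat(o["ee_rot"]);T=o["position"]
    z=-r.apply([0,0,1]);y=-r.apply([0,1,0]);x=np.cross(y,z);c=T-z*.0685-x*.017
    s=.05;src=np.float32([proj("side",c+y*a*s+z*b*s) for a,b in((1,1),(-1,1),(-1,-1),(1,-1))])
    H=cv2.getPerspectiveTransform(src,np.float32([(0,0),(400,0),(400,400),(0,400)]))  # 4px/mm, +y left, up = z
    im=np.mean([vision.camera("side").astype(float) for _ in range(N)],0).astype(np.float32)
    w=cv2.warpPerspective(im,H,(400,400),flags=cv2.INTER_CUBIC)
    if save: cv2.imwrite(save,np.clip(w,0,255))
    g=w.mean(2);red=np.clip(w[...,2]-np.maximum(w[...,0],w[...,1])-25,0,None)
    yy,xx=np.mgrid[:400,:400];near=np.hypot(xx-200,yy-200)<165
    red=red*near*(yy<160);mx,my=(red*xx).sum()/red.sum(),(red*yy).sum()/red.sum()
    # rim: dark ring -> centre by ellipse/circle fit on radial minima
    pts=[]
    for a in np.linspace(0,2*np.pi,72,endpoint=False):
        if 0.9<a%(2*np.pi)<2.3 or abs(a-1.5*np.pi)<.6: continue   # (image angles: y down) skip foot and handle
        rr=np.arange(135,185);px=np.float32(200+rr*np.cos(a))[None];py=np.float32(200+rr*np.sin(a))[None]
        q=cv2.remap(g.astype(np.float32),px,py,cv2.INTER_LINEAR)[0];k=q.argmin();pts.append((px[0,k],py[0,k]))
    (cx,cy),ax,_=cv2.fitEllipse(np.float32(pts))
    # pointer: dark pixels between 8 and 24 mm above the centre, row-wise centroid
    L=[]
    for row in range(int(cy-92),int(cy-20),2):
        seg=g[row,int(cx)-60:int(cx)+60];d=np.clip(np.median(seg)-8-seg,0,None)
        if d.sum()>15: L.append((int(cx)-60+(d*np.arange(120)).sum()/d.sum(),row))
    vx,vy,x0,y0=cv2.fitLine(np.float32(L),cv2.DIST_HUBER,0,.01,.01).ravel()
    if vy>0: vx,vy=-vx,-vy
    print(name,"centre",(cx,cy),ax,"mark",(mx,my),"r mm",np.hypot(mx-cx,my-cy)/4,"mark ang",np.arctan2(cx-mx,cy-my),"pointer ang",np.arctan2(-vx,-vy),"via centre",np.arctan2(cx-np.mean([l[0] for l in L][:15]),cy-np.mean([l[1] for l in L][:15])),len(L),
     "tilt cmd",np.arctan2(-y[2],z[2]),"force",o["ft_force"],T)
E
python3 -c "
from m import *
measure('view',4,'pics/r5.png')"
```

```text
clock: 13.48
position: [0.1993, -0.6796, 0.5001]
ee_rot: [0.821, 0.571, 0.0, -0.0]
ft_force: [-0.7, 0.0, -2.3]
grip_width: 0.268
grasp_force: 70.0
view centre (195.1377410888672, 200.7332763671875) (329.2781982421875, 339.72125244140625) mark (np.float64(165.7113403168649), np.float64(77.27987419741328)) r mm 31.72799982831264 mark ang 0.2339940904680319 pointer ang -0.0018907349 via centre -0.1038475275827229 36 tilt cmd -3.219994865068196e-05 force [-0.6511  0.0157 -2.3461] [ 0.1993 -0.6796  0.5001][ WARN:0@3.714] global loadsave.cpp:1063 imwrite_ Unsupported depth image for selected encoder is fallbacked to CV_8U.
```

View pics/r5.png

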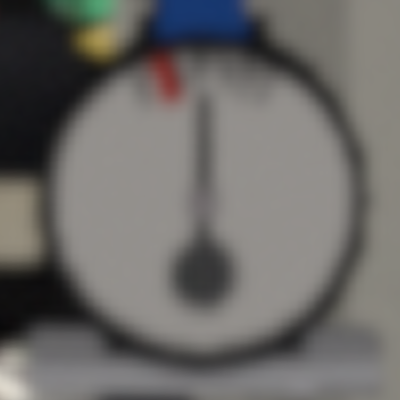

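```bash
cat >> h.py <<'E'
def gq(a,yd):
    y=np.array([np.cos(yd),np.sin(yd),0]);z=np.array([0,0,-1]);return R.from_matrix(np.column_stack([np.cross(y,z),y,z]))*R.from_rotvec([a,0,0])
def tcp(a,yd,foot,L=.1165): return np.asarray(foot)-L*gq(a,yd).apply([0,0,1])
E
python3 -c "
from h import *
for z in(.17,.05):
    p=tcp(.294,-.57,[.5686,-.3922,z]);print(p);move(p,q=gq(.294,-.57))"
```

```text
[ 0.597  -0.4104  0.2815]
rows [0.2928 0.0314 0.2125] [0.3909 0.279  0.2186]
[ 0.597  -0.4104  0.1615]
rows [0.2928 0.0314 0.2125] [0.3909 0.279  0.3386]
```

```bash
python3 jog.py '0.03 0 0.02 0.04 0.03 0 0.1;0.06 0.01 0.04 0.08 0.06 0 0.1;0.09 0.01 0.06 0.12 0.09 0.01 0.1;0.12 0.01 0.08 0.16 0.12 0.02 0.1;0.15 0.02 0.11 0.2 0.145 0.03 0.1;0.18 0.02 0.13 0.24 0.17 0.05 0.1;0.21 0.02 0.15 0.28 0.2 0.08 0.1;0.24 0.025 0.17 0.32 0.23 0.11 0.1;0.27 0.03 0.19 0.36 0.255 0.14 0.1;0.293 0.031 0.212 0.391 0.279 0.17 0.1;0.293 0.031 0.212 0.391 0.279 0.2 0.1;0.293 0.031 0.212 0.391 0.279 0.219 0.1;0.293 0.031 0.212 0.391 0.279 0.219 0.1;0.293 0.031 0.212 0.391 0.279 0.219 0.1;0.293 0.031 0.212 0.391 0.279 0.219 0.1;0.293 0.031 0.212 0.391 0.279 0.219 0.1;0.293 0.031 0.212 0.391 0.279 0.219 0.1;0.293 0.031 0.212 0.391 0.279 0.219 0.1' ; python3 jog.py '0 0 0 0 0 0 0.1;0 0 0 0 0 0 0.1;0 0 0 0 0 0 0.1;0 0 0 0 0 0 0.1;0 0 0 0 0 0 0.1;0 0 0 0 0 0 0.1'; python3 - <<'E' 2>/dev/null
from m import *
move(tcp(.294,-.57,[.5686,-.3922,.07]),q=gq(.294,-.57));move(tcp(.294,-.57,[.5686,-.3922,.05]),q=gq(.294,-.57))
print(manip.get_obs()["joint_pos"])
measure('above',6,'pics/r6.png')
im=vision.camera("side");cv2.imwrite("pics/side6.png",im)
a=cv2.resize(im[180:260,320:400],(400,400),interpolation=cv2.INTER_CUBIC)
cv2.imwrite("pics/c6.png",np.hstack([a,cv2.imread("pics/r6.png")]))
E
```

```text
clock: 15.92
position: [0.5971, -0.4103, 0.2812]
ee_rot: [0.868, 0.475, -0.07, -0.128]
ft_force: [-0.5, 0.2, -3.1]
grip_width: 0.27
grasp_force: 70.2
clock: 16.68
position: [0.5971, -0.4103, 0.2811]
ee_rot: [0.868, 0.475, -0.07, -0.128]
ft_force: [-0.4, 0.3, -2.7]
grip_width: 0.27
grasp_force: 70.2
rows [-0.0001  0.0005  0.0004] [-0.0001  0.0289  0.0953]
rows [-0.0001  0.0005  0.0004] [-0.0001  0.0347  0.1145]
[ 0.3441  0.8571  0.5303  0.7193 -0.3573  1.9256  0.1226]
above centre (201.43569946289062, 201.72752380371094) (311.4075012207031, 341.0107116699219) mark (np.float64(164.05716838852152), np.float64(75.9186209576087)) r mm 32.81104484451232 mark ang 0.2887992818593648 pointer ang 0.28934568 via centre 0.2602990596168918 36 tilt cmd -0.2941105869111526 force [-0.37    0.2779 -2.7269] [ 0.5971 -0.4103  0.2811]
```

View pics/c6.png

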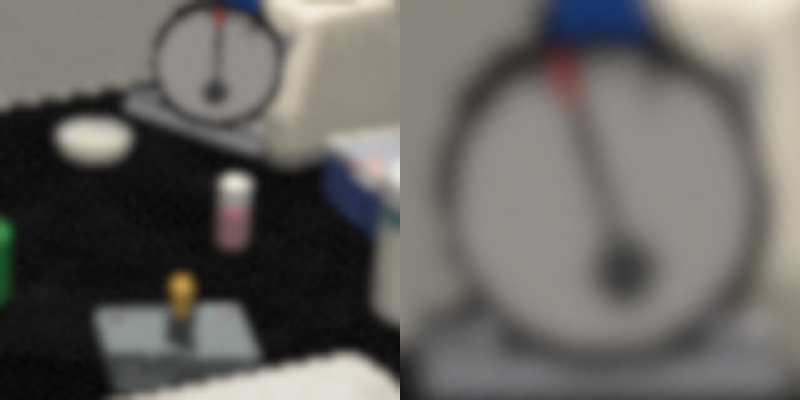

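```bash
python3 jog.py '0 0 0 0 0.007 0.024 0.1;0 0 0 0 0.014 0.048 0.1;0 0 0 0 0.022 0.072 0.1;0 0 0 0 0.027 0.09 0.1;0 0 0 0 0.029 0.0955 0.1;0 0 0 0 0.029 0.0955 0.1;0 0 0 0 0.029 0.0955 0.1' ; python3 - <<'E' 2>/dev/null
from m import *
move(tcp(.294,-.57,[.5686,-.3922,.05]),q=gq(.294,-.57))
im=vision.camera("side");cv2.imwrite("pics/side7.png",im)
print(proj("side",[.5686,-.3922,.058]),proj("side",[.5686,-.3922,.07]))
im=cv2.resize(im[200:260,320:400],(800,600),interpolation=cv2.INTER_CUBIC);cv2.imwrite("pics/c7.png",im)
E
```

```text
clock: 17.9
position: [0.5974, -0.4107, 0.1825]
ee_rot: [0.868, 0.475, -0.07, -0.128]
ft_force: [0.4, 0.2, -2.5]
grip_width: 0.273
grasp_force: 70.1
rows [0.0015 0.0006 0.0005] [0.     0.0056 0.0203]
[356.0568 235.0498] [356.2323 231.7734]
```

View pics/c7.png

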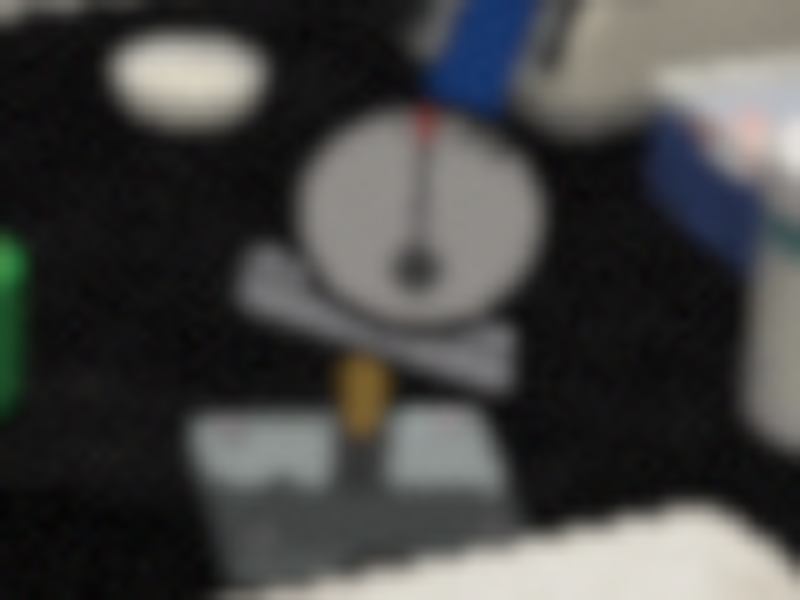

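```bash
python3 jog.py '0 0 0 0 -0.003 0.004 0.1;0 0 0 0 -0.002 0.008 0.1;0 0 0 0 -0.001 0.011 0.1;0 0 0 0 0 0.0135 0.1;0 0 0 0 0.001 0.015 0.1;0 0 0 0 0.001 0.0165 0.1;0 0 0 0 0.002 0.018 0.1;0 0 0 0 0.002 0.018 0.1;0 0 0 0 0.002 0.018 0.1' ; python3 - <<'E' 2>/dev/null
from h import *
move(tcp(.294,-.57,[.5686,-.3922,.05]),q=gq(.294,-.57)); print(manip.get_obs()["ft_force"])
E
```

```text
clock: 19.08
position: [0.5944, -0.4086, 0.1637]
ee_rot: [0.868, 0.475, -0.07, -0.128]
ft_force: [0.5, -0.4, 1.1]
grip_width: 0.272
grasp_force: 70.7
rows [0.0001 0.0005 0.0004] [-0.0001  0.0037  0.0012]
[ 0.5338 -0.355   1.0887]
```

```bash
python3 jog.py '0 0 0 0 0 0.001 0.1;0 0 0 0 0 0.0016 0.1;0 0 0 0 0 0.0016 0.1;0 0 0 0 0 0.0016 0.1;0 0 0 0 0 0.0016 0.1;0 0 0 0 0 0.0016 0.1;0 0 0 0 0 0.0016 0.1;0 0 0 0 0 0.0016 0.1;0 0 0 0 0 0.0016 0.1;0 0 0 0 0 0.0016 0.1;0 0 0 0 0 0.0016 0.1;0 0 0 0 0 0.0016 0.1;0 0 0 0 0 0.0016 0.1;0 0 0 0 0 0.0016 0.1' ; python3 - <<'E' 2>/dev/null
from m import *
measure('on',6,'pics/r8.png')
im=vision.camera("side")
a=cv2.resize(im[200:260,325:385],(400,400),interpolation=cv2.INTER_CUBIC)
cv2.imwrite("pics/c8.png",np.hstack([a,cv2.imread("pics/r8.png")]))
E
```

```text
clock: 20.82
position: [0.594, -0.4084, 0.162]
ee_rot: [0.868, 0.475, -0.07, -0.128]
ft_force: [2.7, -2.5, 2.6]
grip_width: 0.269
grasp_force: 70.9
on centre (200.63604736328125, 190.39093017578125) (334.04644775390625, 370.6044921875) mark (np.float64(163.86716706525058), np.float64(74.47714337765375)) r mm 30.4014355420232 mark ang 0.3071690220838537 pointer ang 0.29993114 via centre 0.29635181008445105 36 tilt cmd -0.2939884280090971 force [ 2.6634 -2.4744  2.5815] [ 0.594  -0.4084  0.162 ]
```

View pics/c8.png

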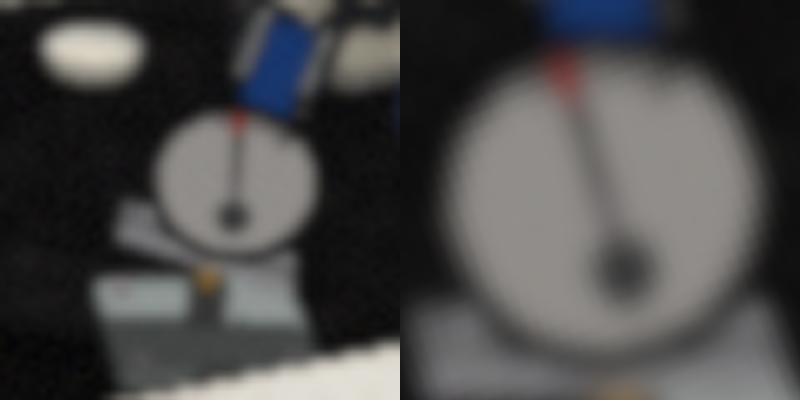

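```bash
python3 -c "
from h import *
o=manip.get_obs();print(o['ft_force'],abs(o['joint_velocities']).max(),o['clock']);print(manip.hand_in())"
```

```text
[ 3.8698 -1.8824  1.8761] 0.0021695504081911594 21.175
the job is handed in; nothing more can be done
None
```

I handed the job in at 21 s of the 61 s allowed. The roll stands upright on the worktop clear of the stand. The gauge is held still on the stud, which is pressed about 8 mm down, and the pointer is within about 0.01 rad of the red mark in the last measurement. The hand-in returned no verdict.

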